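# Find the high side of a carving blank on its centres

## Robot

A 6-joint arm with a two-finger parallel gripper is mounted at the origin on the work surface. World frame = base frame: x ahead of the robot, y to its left, z up, the work surface at z = 0. Lengths are in m, angles in rad, forces in N, time in s.
With the tool pointing down it reaches from about 0.375 to 0.975 m from the base axis. Payload 3.8 kg.
Tool frame: the origin (TCP) lies at the very end of the fingers, on their centre line; the grasp point (between the pads) lies grip_depth behind it (grip_depth is the distance from the TCP to the grasp point, in m); z points along the fingers, y is the line along which they close (so a half turn about z gives the same grasp; the last joint's range is limited). The gripper opens to 88 mm and grips with 3 to 60 N. Pads are 18 mm wide; open, the fingers measure 123 mm over their backs; the gripper's body (75 mm by 187 mm) begins 45 mm behind the grasp point.
Start: joints at [-1.303, 0.264, 1.604, -0, 1.274, -0.037], TCP at [0.203, -0.644, 0.239] pointing down, gripper open.
Joint ranges: [-2.63, 2.63], [-0.94, 2.18], [0.31, 2.57], [-1.31, 4.45], [0, 2.66], [-2.55, 2.55]. Speed limits (rad/s): [2.57, 2.57, 3.14, 3.14, 3.14, 3.14].

## Interface

Orientations are given as a unit quaternion [x, y, z, w].
In Python, from plant import state, snapshot, calibration, close_job, grip_depth gives the robot as it stands.
- The arm moves only by the tool send_rows, never from a script. Its argument "increments" is a list of rows, each a list of 6 numbers: the shift along the tool's x, y, z in cm, then the turn, a rotation vector about the tool's x, y, z in degrees. A call has 1 to 20 rows; each row shifts and turns the commanded pose from where the row before left it, along the tool's axes as they then stand; what a row does not reach is not made up. A row lasts 1/10 s, in which the tool goes at most 50 mm and 8.59 degrees, less where a joint would pass 70% of its speed; a pose out of reach is approached as far as the arm can. A call is refused whole if a number of a shift passes 5 or a number of a turn 8.59, either way. A call with a gripper value outside its range is refused whole. "grip" is the finger opening in cm, from 0 to 8.81, set as the call begins (left out, the last holds). The fingers move at their own pace and stop on an object; "newtons" is the grip in N (left out, the last holds). Time passes only in rows, so rows that do not move let the fingers close. It gives the time, the measured TCP pose, the force, the opening and the grip force at its end, in the units of the state.
- state(): the state, without advancing time (a new reading comes with each control period).
- snapshot(name): name is "scene" or "top" or "wrist"; returns (picture, depth): 480x640x3 uint8, red, green, blue; 480x640 float32, m along the optical axis (not along the pixel's ray), 0 where there is no reading.
- calibration(name): a dict with "camera_matrix" (3x3 intrinsics, pixels), "R" (3x3) and "t" (3): a world point X has camera coordinates R X + t. Camera axes: x right, y down, z forward; pixel columns grow to the right and rows downward; lengths in m; the calibration is good to about 2 mm. A picture is of the moment at which its call begins: read the wrist's pose just before it. calibration takes no time and is no camera call; for the wrist camera it gives the pose at the moment of the call.
- close_job(): hands the job in; it is judged then, once.
The state is a dict: "clock": time; "qpos": joint angles; "qd": joint speeds; "joint_torque": joint torques, N m; "tool_pos": TCP position; "eef_rot": TCP orientation; "contact_force": force on the tool from outside, world axes, zero at the start; "ft_torque": the same for the moment, N m; "gripper_width": finger opening in m; "finger_force": force on a finger pad.
Only numpy, scipy, OpenCV 4.12 (cv2) and the standard library are available. Lean on these libraries where they do the work, as an engineer would, in place of code of your own. Each camera call takes 0.05 s, during which the arm holds its last target. There are 200 camera calls.

## Task

Slide the dial indicator by its red post all the way in to its stop, so that the sprung plunger bears on the wooden blank. Then turn the blank by the black knob until its highest side is at the plunger, with the dial needle at the very top of its swing, let go and leave it there. Work gently: do not push or pull the knob up or down on its sprung centre, do not ram the carriage, keep the fingers off plunger and needle, and leave the things lying round about alone.

Things in the scene. Friction and masses are not known exactly. Their poses are not given: they have to be found in the camera images.
- stand: Run-out stand fixed on the table; grey base 130 x 290 x 20 mm. Origin: on the table under the vertical spindle axis. Its y axis is the way the carriage slides home; the base reaches from y = -215 to +75 mm. At y = 52 to 76 mm stands a green column; from it a green arm 30 mm wide reaches over the blank to y = -18 mm, its top 136 mm above the table.
- blank_axis (a point): Point on the fixed spindle axis 75 mm above the table, inside the wooden blank. The blank is a rough upright cylinder 70 mm across, 45 to 109 mm above the table, fixed to the spindle 6 mm off-centre in an unknown direction: its high side is 41 mm from the axis, its low side 29 mm.
- knob_top (a point): Centre of the top face of the black round driving knob, on the spindle axis: 36 mm across, 34 mm tall, 184 mm above the table (its underside 150 mm). The knob turns the blank with it. Free all round and above for a grasp from above; 14 mm of free height between knob and green arm.
- post_top (a point): Centre of the top face of the red post at the outer end of the indicator carriage, 115 mm above the table: 24 mm along the stand's x, 16 mm along the stand's y, clear on all sides down to 50 mm above the table, 16 mm from the dial case. It lies 150 mm from the spindle axis when the carriage is home.
- dial_centre (a point): Middle of the white dial face that looks up, on the carriage, 116 mm above the table; dial case 62 mm across. A red needle 20 mm long turns on it.
- plunger_tip (a point): Foremost point of the brass ball (10 mm across) on the indicator's plunger, 75 mm above the table. The plunger points along the stand's +y at the spindle axis. When it touches the blank it follows the blank's side, from about 28.4 mm from the spindle axis (low side, pressed in a little) to 40.4 mm (high side).
- carriage (a joint): Slide of the indicator carriage on its track, m: 0 fully back, grows towards the spindle, 0.040 at the hard stop (home). Stiff: about 6 N of friction hold it where it is left; near home the plunger adds 2 to 4 N.
- plunger (a joint): Travel of the sprung plunger into the indicator, m: 0 free, grows as the blank pushes it in; with the carriage home about 0.0024 at the blank's low side and 0.0144 at its high side, once up and down a turn, as the cosine of the angle from the high side. Spring 150 N/m with 1.5 N preload.
- needle (a joint): Angle of the red dial needle, rad, clockwise seen from above: 250 rad per metre of plunger travel, so with the carriage home it swings between about 0.6 (low side) and 3.6 (high side) once a turn of the blank. At 0 it points along the stand's +y.
- spindle (a joint): Angle of knob and blank about the vertical axis, rad, counter-clockwise seen from above. Turns freely through several turns either way against about 0.06 N m of friction, and stays where it is left. The angle at which the high side meets the plunger differs every time.
- centre (a joint): Vertical float of the sprung centre that carries the knob and blank, m, up positive, 0 at rest, 2500 N/m. More than 5 mm up or down and the blank comes off its centres.
- plaque: Bystander: bamboo plaque 75 x 45 x 10 mm on the green mat; origin at the centre of its underside.
- gouge: Bystander: carving knife with black handle, 170 x 14 x 14 mm, on the green mat; origin underneath, long axis x.
- wedge_block: Bystander: wooden block 90 x 50 x 35 mm; origin at the centre of its underside.
- pencil: Bystander: red pencil 160 x 8 x 8 mm; origin underneath at mid-length, long axis x.

How it is judged:
By the outcome, as a careful person would: the job done as asked, in the order asked, and still so for the second after the job is handed in, with the robot touching nothing.
It also fails if it takes over 64 s, if anything falls off the work surface, if the arm or the gripper's body presses on something with over 40 N, if the wrist force passes 120 N, or if a joint passes its speed limit or range.

## Working session

There is one attempt and no reset: what is moved stays moved. The work goes in short steps, Python scripts to look and compute and a tool call to move; the robot and the scene stay as the last step left them, time stands still between calls to the robot, and variables do not carry over. Pictures are saved under pics/ and viewed, at most 10 in all, crops included, and the job is handed in when it is done.

Besides the shell and the picture viewer there is one more tool, called after ">>>" by a JSON object that holds its "name" and its "arguments". send_rows: Moves the arm, as the interface text tells. Its arguments: {"type":"object","properties":{"increments":{"type":"array"},"grip":{"type":"number"},"newtons":{"type":"number"}},"required":["increments"]}

```bash
mkdir -p pics
python3 - <<'E'
from plant import *
import cv2,numpy as np
s=state();print(s['clock'],s['tool_pos'],s['eef_rot'],s['gripper_width'],s['contact_force'],grip_depth if not callable(grip_depth) else grip_depth())
ims=[]
for n in("scene","top"):
    p,d=snapshot(n);cv2.imwrite(f'pics/{n}.png',p[:,:,::-1]);np.savez(f'pics/{n}.npz',p=p,d=d,**calibration(n));print(n,calibration(n))
E
```

```text
0.0 [ 0.20237941 -0.6432122   0.23740296] [ 9.88407826e-01  1.51818198e-01 -1.22668148e-04 -1.09083831e-03] 0.08793420981576107 [0.61785561 0.03460147 0.65158579] 0.0187
scene {'camera_matrix': array([[524.39293351,   0.        , 322.50689548],
       [  0.        , 524.39293351, 241.72434995],
       [  0.        ,   0.        ,   1.        ]]), 'R': array([[-0.73518   ,  0.67775999, -0.0123192 ],
       [ 0.53080675,  0.56428357, -0.63231973],
       [-0.42160949, -0.47140793, -0.77460958]]), 't': array([ 0.41329845, -0.18394044,  1.36685724])}
top {'camera_matrix': array([[545.24352624,   0.        , 324.1189069 ],
       [  0.        , 545.24352624, 248.38430257],
       [  0.        ,   0.        ,   1.        ]]), 'R': array([[-0.01362655, -0.9998932 , -0.00528297],
       [-0.99415716,  0.0141138 , -0.10701563],
       [ 0.10707877,  0.00379385, -0.9942433 ]]), 't': array([-0.03154469,  0.55043967,  1.38187226])}
```

View pics/top.png

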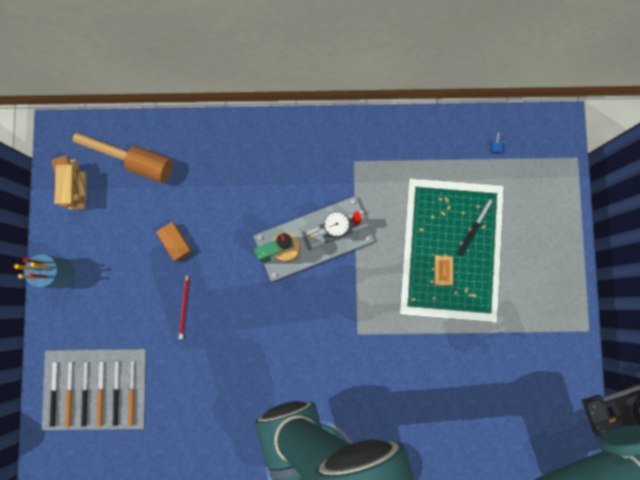

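View pics/scene.png

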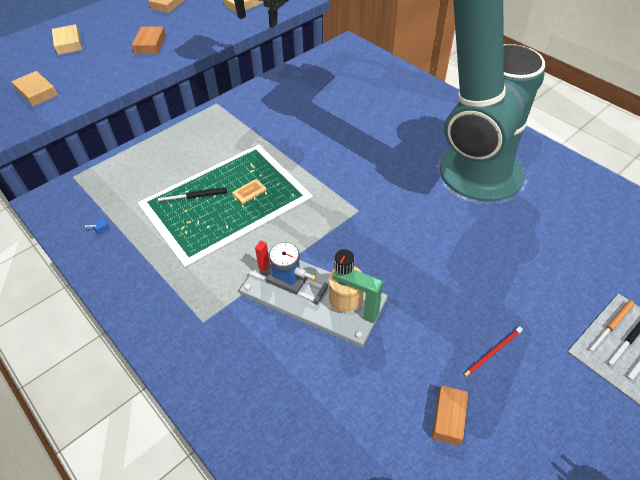

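The top view shows the knob at about (285,240), the post at (357,216) and the dial at (337,224). The scene view shows the knob top at about (344,254), the post top at (262,243) and the dial at (284,254). I'll intersect these pixels with the known heights.

```bash
cat > h.py <<'E'
import numpy as np,cv2
def ray(c,u,v,z):
    K,R,t=c['camera_matrix'],c['R'],c['t']
    o=-R.T@t; d=R.T@np.linalg.solve(K,[u,v,1.]); return o+d*(z-o[2])/d[2]
def tri(obs):
    A=[];b=[]
    for c,u,v in obs:
        P=c['camera_matrix']@np.c_[c['R'],c['t']]
        for w,r in((u,0),(v,1)): A.append(w*P[2,:3]-P[r,:3]); b.append(P[r,3]-w*P[2,3])
    return np.linalg.lstsq(np.array(A),np.array(b),rcond=None)[0]
E
python3 - <<'E'
from h import *
T=np.load('pics/top.npz');S=np.load('pics/scene.npz')
# red blob centroids near the post
def red(p,x0,x1,y0,y1):
    q=p[y0:y1,x0:x1].astype(int);m=(q[...,0]>140)&(q[...,1]<60)&(q[...,2]<60);v,u=np.nonzero(m);return u.mean()+x0,v.mean()+y0,u.min()+x0,u.max()+x0,v.min()+y0,v.max()+y0
print(red(T['p'],347,370,205,230),red(S['p'],250,272,235,275))
for n,a,b,z in(('knob',(285,240),(344,254),.184),('post',(357,216),(262,243),.115),('dial',(337,224),(284,254),.116)):
    print(n,ray(T,*a,z),ray(S,*b,z),tri([(T,*a),(S,*b)]))
a=ray(T,285,240,.184);b=ray(T,357,216,.115);print(np.hypot(*(a-b)[:2]),np.degrees(np.arctan2(*(a-b)[1::-1])))
for n,c,x in(('top',T,(250,380,190,290)),('scene',S,(230,395,225,350))):
    cv2.imwrite(f'pics/c_{n}.png',cv2.resize(c['p'][x[2]:x[3],x[0]:x[1],::-1],None,fx=4,fy=4,interpolation=cv2.INTER_CUBIC))
E
```

```text
(np.float64(356.70454545454544), np.float64(216.86363636363637), np.int64(354), np.int64(360), np.int64(213), np.int64(220)) (np.float64(261.1734104046243), np.float64(256.3699421965318), np.int64(255), np.int64(267), np.int64(244), np.int64(270))
knob [0.55404627 0.05022721 0.184     ] [0.55310599 0.05196526 0.184     ] [0.55348317 0.05094206 0.18349802]
post [ 0.6192382  -0.12101331  0.115     ] [ 0.61723003 -0.12114198  0.115     ] [ 0.61844983 -0.12046391  0.1167449 ]
dial [ 0.60002188 -0.07177418  0.116     ] [ 0.60317175 -0.06767981  0.116     ] [ 0.60071749 -0.07170286  0.11011462]
0.18323019581948705 110.8420237476735
```

View pics/c_top.png

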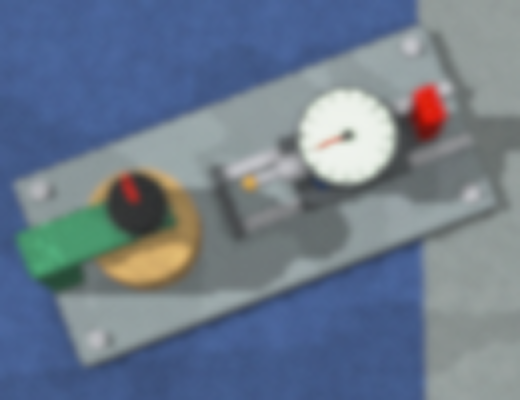

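>>> {"name": "send_rows", "arguments": {"increments": [[3.7,-2.5,-0.4,0,0,0],[3.7,-2.5,-0.4,0,0,0],[3.7,-2.5,-0.4,0,0,0],[3.7,-2.5,-0.4,0,0,0],[3.7,-2.5,-0.4,0,0,0],[3.7,-2.5,-0.4,0,0,0],[3.7,-2.5,-0.4,0,0,0],[3.7,-2.5,-0.4,0,0,0],[3.7,-2.5,-0.4,0,0,0],[3.7,-2.5,-0.4,0,0,0],[3.7,-2.5,-0.4,0,0,0],[3.7,-2.5,-0.4,0,0,0],[3.7,-2.5,-0.4,0,0,0],[3.7,-2.5,-0.4,0,0,0],[3.7,-2.5,-0.4,0,0,0]]}}

```text
clock: 1.6
tool_pos: [0.62, -0.1179, 0.2984]
eef_rot: [0.988, 0.152, -0.0, -0.0]
contact_force: [-0.0, -0.5, -0.5]
gripper_width: 0.0883
finger_force: 0.0
```

>>> {"name": "send_rows", "arguments": {"increments": [[0,0,0,0,0,-8.5],[0,0,0,0,0,-8.5],[0,0,0,0,0,-8.5],[0,0,0,0,0,-8.5],[0,0,0,0,0,-8.5],[0,0,0,0,0,-8.5],[0,0,0,0,0,-8.5],[0,0,0,0,0,-8.5],[0,0,0,0,0,-8.5],[0,0,0,0,0,-8.5],[0,0,0,0,0,-8.3],[0,0,0,0,0,0],[0,0,0,0,0,0]]}}

```text
clock: 2.9
tool_pos: [0.6192, -0.1195, 0.2983]
eef_rot: [0.57, 0.822, -0.0, -0.0]
contact_force: [0.0, 0.3, -0.4]
gripper_width: 0.0882
finger_force: 0.0
```

```bash
cat >> h.py <<'E'
def wrist(name):
    from plant import snapshot,calibration,state
    s=state();c=calibration('wrist');p,d=snapshot('wrist')
    cv2.imwrite(f'pics/{name}.png',p[:,:,::-1]);np.savez(f'pics/{name}.npz',p=p,d=d,**c);return s,c,p,d
def yaw(s):
    from scipy.spatial.transform import Rotation as Ro
    M=Ro.from_quat(s['eef_rot']).as_matrix();return np.degrees(np.arctan2(M[1,0],M[0,0])),M
E
python3 - <<'E'
from h import *
s,c,p,d=wrist('w1');y,M=yaw(s);print(s['clock'],s['tool_pos'],y,M[:,2],s['qpos'],-c['R'].T@c['t'],s['contact_force'])
E
```

```text
2.9 [ 0.61923806 -0.11954926  0.2982577 ] 110.5668944600942 [-7.22631345e-04  1.72689403e-04 -9.99999724e-01] [-2.30206043e-01  1.50914029e-01  1.62997228e+00  3.31751222e-06
  1.36144931e+00 -5.89166887e-01] [ 0.58967906 -0.04145648  0.44452127] [ 0.02661821  0.25597887 -0.39825192]
```

View pics/w1.png

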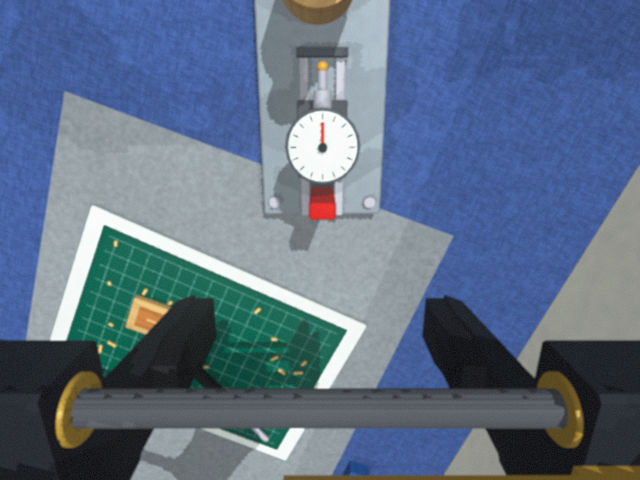

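The wrist view shows the dial centre at (322,147), the post's top face at about (322,210), the plunger ball at (322,66) and the needle pointing up along the stand's +y.

Run:
```python
from h import *
c=np.load('pics/w1.npz');p=c['p'].astype(int)
m=(p[...,0]>120)&(p[...,1]<70)&(p[...,2]<70);m[:180]=0;m[225:]=0;m[:,:300]=0;m[:,345:]=0
for r in range(184,224,3):
    u=np.nonzero(m[r])[0]; print(r,(u.min(),u.max(),p[r,322],c['d'][r,322].round(3)) if len(u) else None)
for n,u,v,z in(('post',322.5,210,.115),('dial',322,147,.116),('ball',322.5,66,.08)): print(n,ray(c,u,v,z))
a=ray(c,322.5,210,.115);b=ray(c,322,147,.116);e=ray(c,322.5,66,.08)
k=np.array([.5535,.0512]); f=lambda d:(np.degrees(np.arctan2(d[1],d[0])),np.hypot(*d))
print(f((b-a)[:2]),f((e-a)[:2]),f(k-a[:2]),f(k-e[:2]))
```

```text
184 None
187 None
190 None
193 (np.int64(331), np.int64(332), array([110,  52,  53]), np.float32(0.375))
196 (np.int64(311), np.int64(332), array([144,  50,  49]), np.float32(0.362))
199 (np.int64(311), np.int64(333), array([154,  52,  49]), np.float32(0.35))
202 (np.int64(310), np.int64(333), array([179,  56,  55]), np.float32(0.339))
205 (np.int64(310), np.int64(334), array([231,  52,  48]), np.float32(0.338))
208 (np.int64(310), np.int64(334), array([232,  49,  44]), np.float32(0.339))
211 (np.int64(310), np.int64(334), array([231,  49,  46]), np.float32(0.338))
214 (np.int64(310), np.int64(334), array([228,  47,  44]), np.float32(0.34))
217 (np.int64(310), np.int64(334), array([225,  43,  42]), np.float32(0.34))
220 None
223 None
post [ 0.62127649 -0.11903229  0.115     ]
dial [ 0.60199142 -0.06917336  0.116     ]
ball [ 0.57984436 -0.00873859  0.08      ]
(np.float64(111.14610710571179), np.float64(0.05345864343401847)) (np.float64(110.58882390531976), np.float64(0.1178190243314748)) (np.float64(111.70953919683275), np.float64(0.18322850514978004)) (np.float64(113.7265733143596), np.float64(0.06547258524160728))
```

>>> {"name": "send_rows", "arguments": {"increments": [[0,0.2,3.5,0,0,0],[0,0,3.5,0,0,0],[0,0,3.5,0,0,0],[0,0,3.5,0,0,0],[0,0,3.0,0,0,0],[0,0,2.5,0,0,0],[0,0,2.2,0,0,0],[0,0,0,0,0,0],[0,0,0,0,0,0]]}}

```text
clock: 3.85
tool_pos: [0.6211, -0.1188, 0.0816]
eef_rot: [0.569, 0.823, -0.0, -0.0]
contact_force: [0.2, 0.2, 0.3]
gripper_width: 0.0882
finger_force: 0.0
```

>>> {"name": "send_rows", "arguments": {"increments": [[0,0,0,0,0,0],[0,0,0,0,0,0],[0,0,0,0,0,0],[0,0,0,0,0,0],[0,0,0,0,0,0],[0,0,0,0,0,0],[0,0,0,0,0,0],[0,0,0,0,0,0],[0,0,0,0,0,0],[0,0,0,0,0,0]], "grip": 2.0, "newtons": 20}}

```text
clock: 4.85
tool_pos: [0.6216, -0.1187, 0.0816]
eef_rot: [0.568, 0.823, 0.0, 0.0]
contact_force: [2.2, 0.5, -1.0]
gripper_width: 0.0239
finger_force: 20.0
```

>>> {"name": "send_rows", "arguments": {"increments": [[0.2,0,0,0,0,0],[0.3,0,0,0,0,0],[0.3,0,0,0,0,0],[0.3,0,0,0,0,0],[0.3,0,0,0,0,0],[0.3,0,0,0,0,0],[0.3,0,0,0,0,0],[0.3,0,0,0,0,0],[0.2,0,0,0,0,0],[0,0,0,0,0,0]]}}

```text
clock: 5.85
tool_pos: [0.6133, -0.0966, 0.0817]
eef_rot: [0.568, 0.823, -0.0, 0.001]
contact_force: [3.8, -3.7, -3.6]
gripper_width: 0.0236
finger_force: 20.0
```

>>> {"name": "send_rows", "arguments": {"increments": [[0.1,0,0,0,0,0],[0.1,0,0,0,0,0],[0.1,0,0,0,0,0],[0,0,0,0,0,0]]}}

```text
clock: 6.25
tool_pos: [0.6123, -0.0941, 0.0817]
eef_rot: [0.568, 0.823, -0.0, 0.002]
contact_force: [3.7, -5.0, -3.9]
gripper_width: 0.0239
finger_force: 20.0
```

>>> {"name": "send_rows", "arguments": {"increments": [[0.1,0,0,0,0,0],[0.1,0,0,0,0,0],[0.1,0,0,0,0,0],[0,0,0,0,0,0]]}}

```text
clock: 6.65
tool_pos: [0.6113, -0.0912, 0.0816]
eef_rot: [0.568, 0.823, -0.0, 0.002]
contact_force: [4.9, -4.6, -4.7]
gripper_width: 0.0235
finger_force: 20.0
```

>>> {"name": "send_rows", "arguments": {"increments": [[0.05,0,0,0,0,0],[0.05,0,0,0,0,0],[0,0,0,0,0,0]]}}

```text
clock: 6.95
tool_pos: [0.611, -0.0904, 0.0816]
eef_rot: [0.568, 0.823, -0.0, 0.002]
contact_force: [4.3, -4.1, -4.4]
gripper_width: 0.0238
finger_force: 20.0
```

>>> {"name": "send_rows", "arguments": {"increments": [[0.05,0,0,0,0,0],[0.05,0,0,0,0,0],[0,0,0,0,0,0]]}}

```text
clock: 7.25
tool_pos: [0.6106, -0.0894, 0.0816]
eef_rot: [0.568, 0.823, -0.0, 0.002]
contact_force: [4.7, -4.4, -4.7]
gripper_width: 0.0239
finger_force: 20.0
```

>>> {"name": "send_rows", "arguments": {"increments": [[0.05,0,0,0,0,0],[0.05,0,0,0,0,0],[0,0,0,0,0,0]]}}

```text
clock: 7.55
tool_pos: [0.6103, -0.0885, 0.0817]
eef_rot: [0.568, 0.823, -0.0, 0.002]
contact_force: [4.4, -4.5, -5.1]
gripper_width: 0.024
finger_force: 20.0
```

>>> {"name": "send_rows", "arguments": {"increments": [[0.05,0,0,0,0,0],[0.05,0,0,0,0,0],[0,0,0,0,0,0]]}}

```text
clock: 7.85
tool_pos: [0.6099, -0.0876, 0.0817]
eef_rot: [0.568, 0.823, -0.0, 0.002]
contact_force: [5.1, -4.6, -4.6]
gripper_width: 0.0238
finger_force: 20.0
```

>>> {"name": "send_rows", "arguments": {"increments": [[0.05,0,0,0,0,0],[0.05,0,0,0,0,0],[0,0,0,0,0,0]]}}

```text
clock: 8.15
tool_pos: [0.6097, -0.087, 0.0817]
eef_rot: [0.568, 0.823, -0.0, 0.002]
contact_force: [5.1, -5.9, -5.5]
gripper_width: 0.0239
finger_force: 20.0
```

>>> {"name": "send_rows", "arguments": {"increments": [[0.05,0,0,0,0,0],[0.05,0,0,0,0,0],[0,0,0,0,0,0]]}}

```text
clock: 8.45
tool_pos: [0.6095, -0.0862, 0.0817]
eef_rot: [0.568, 0.823, -0.0, 0.002]
contact_force: [5.5, -5.7, -5.1]
gripper_width: 0.0239
finger_force: 20.0
```

>>> {"name": "send_rows", "arguments": {"increments": [[0.05,0,0,0,0,0],[0.05,0,0,0,0,0],[0,0,0,0,0,0]]}}

```text
clock: 8.75
tool_pos: [0.6091, -0.0853, 0.0816]
eef_rot: [0.568, 0.823, -0.0, 0.002]
contact_force: [4.2, -5.5, -4.8]
gripper_width: 0.0238
finger_force: 20.0
```

>>> {"name": "send_rows", "arguments": {"increments": [[0.05,0,0,0,0,0],[0.05,0,0,0,0,0],[0,0,0,0,0,0]]}}

```text
clock: 9.05
tool_pos: [0.6087, -0.0844, 0.0817]
eef_rot: [0.568, 0.823, -0.001, 0.002]
contact_force: [5.9, -6.7, -4.5]
gripper_width: 0.0236
finger_force: 20.0
```

>>> {"name": "send_rows", "arguments": {"increments": [[0.05,0,0,0,0,0],[0.05,0,0,0,0,0],[0,0,0,0,0,0]]}}

```text
clock: 9.35
tool_pos: [0.6084, -0.0835, 0.0817]
eef_rot: [0.568, 0.823, -0.001, 0.002]
contact_force: [4.8, -6.0, -4.9]
gripper_width: 0.0238
finger_force: 20.0
```

Run:
```python
from h import *
s,c,p,d=wrist('w2');y,M=yaw(s);print(s['clock'],s['tool_pos'],y,s['contact_force'])
```

```text
9.35 [ 0.60841407 -0.08348939  0.08169228] 110.78326723874522 [ 4.75606246 -5.99372026 -4.87961974]
```

View pics/w2.png

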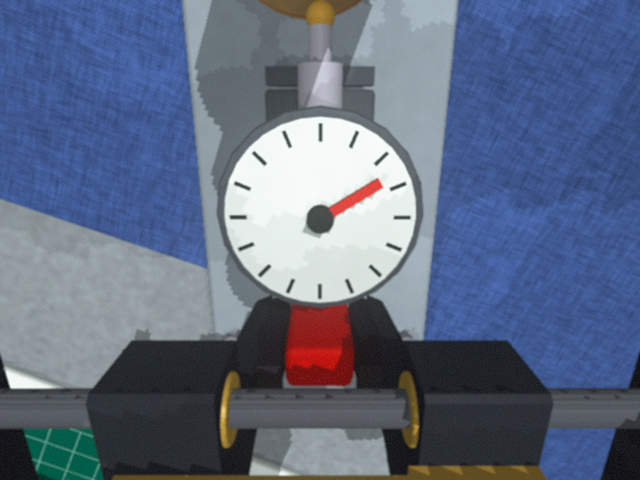

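The plunger now bears on the blank, and the needle from (320,218) to (380,182) reads about 60° (about 4 mm of travel). A small gap remains in front of the stop bar at row 87, so I keep pushing.

>>> {"name": "send_rows", "arguments": {"increments": [[0.05,0,0,0,0,0],[0.05,0,0,0,0,0],[0,0,0,0,0,0]]}}

```text
clock: 9.7
tool_pos: [0.6084, -0.0835, 0.0817]
eef_rot: [0.568, 0.823, -0.001, 0.003]
contact_force: [5.3, -8.8, -6.6]
gripper_width: 0.0241
finger_force: 20.0
```

>>> {"name": "send_rows", "arguments": {"increments": [[0.05,0,0,0,0,0],[0.05,0,0,0,0,0],[0,0,0,0,0,0]]}}

```text
clock: 10.0
tool_pos: [0.6084, -0.0835, 0.0817]
eef_rot: [0.568, 0.823, -0.001, 0.004]
contact_force: [6.5, -12.7, -7.5]
gripper_width: 0.0235
finger_force: 20.0
```

>>> {"name": "send_rows", "arguments": {"increments": [[0.05,0,0,0,0,0],[0.05,0,0,0,0,0],[0,0,0,0,0,0]]}}

```text
clock: 10.3
tool_pos: [0.6084, -0.0834, 0.0817]
eef_rot: [0.568, 0.823, -0.002, 0.004]
contact_force: [8.4, -14.9, -8.1]
gripper_width: 0.0241
finger_force: 20.0
```

>>> {"name": "send_rows", "arguments": {"increments": [[-0.1,0,0,0,0,0],[-0.1,0,0,0,0,0],[-0.1,0,0,0,0,0],[0,0,0,0,0,0]]}}

```text
clock: 10.7
tool_pos: [0.6084, -0.0834, 0.0817]
eef_rot: [0.568, 0.823, -0.0, 0.002]
contact_force: [4.9, -5.7, -5.4]
gripper_width: 0.0243
finger_force: 20.0
```

>>> {"name": "send_rows", "arguments": {"increments": [[0,0,0,0,0,0],[0,0,0,0,0,0],[0,0,0,0,0,0],[0,0,0,0,0,0],[0,0,0,0,0,0],[0,0,0,0,0,0]], "grip": 8.8}}

```text
clock: 11.3
tool_pos: [0.6071, -0.0813, 0.0818]
eef_rot: [0.568, 0.823, 0.0, -0.0]
contact_force: [-0.3, -0.3, 0.6]
gripper_width: 0.0697
finger_force: 0.0
```

>>> {"name": "send_rows", "arguments": {"increments": [[0,0,-2,0,0,0],[0,0,-4,0,0,0],[0,0,-4,0,0,0],[0,0,-4,0,0,0],[0,0,-4,0,0,0],[0,0,-4,0,0,0],[2.5,0,0,0,0,0],[2.5,0,0,0,0,0],[0,0,0,0,0,0],[0,0,0,0,0,0]]}}

```text
clock: 12.3
tool_pos: [0.5893, -0.0346, 0.3017]
eef_rot: [0.568, 0.823, -0.0, 0.0]
contact_force: [0.4, 0.4, -0.2]
gripper_width: 0.0883
finger_force: 0.0
```

Run:
```python
from h import *
s,c,p,d=wrist('w3');y,M=yaw(s);print(s['clock'],s['tool_pos'],y,s['contact_force'],s['qpos'])
```

```text
12.3 [ 0.58929863 -0.03459461  0.30173295] 110.83481176952289 [ 0.39731607  0.41351037 -0.19567249] [-1.00514233e-01  7.12989372e-02  1.71147270e+00 -5.61530138e-04
  1.35855892e+00 -4.64032081e-01]
```

View pics/w3.png

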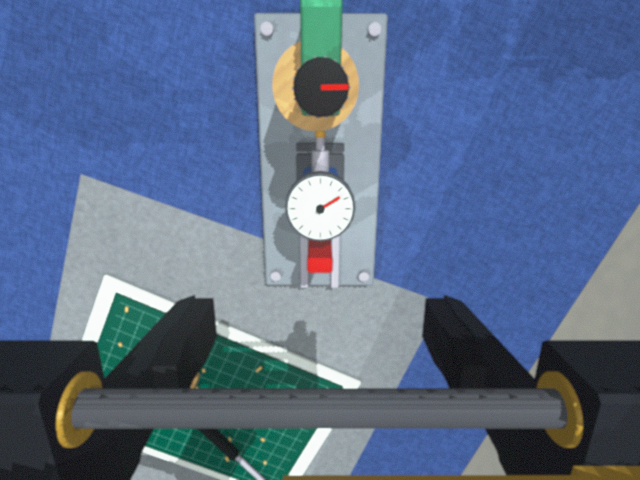

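Wrist view: knob top at (321,87), its red mark pointing right, the blank from columns 273 to 359, the dial at (320,209) with its needle at about 60°, and the carriage home.

```bash
cat >> h.py <<'E'
def needle(c,u0,v0,r,z=.118):
    p=c['p'].astype(int);m=(p[...,0]-np.maximum(p[...,1],p[...,2])>50);V,U=np.nonzero(m)
    k=np.hypot(U-u0,V-v0)<r;P=np.array([ray(c,u,v,z)[:2] for u,v in zip(U[k],V[k])])
    q=ray(c,u0,v0,z)[:2];w=P.mean(0)-q;return np.degrees(np.arctan2(w[1],w[0])),np.hypot(*w),k.sum()
E
python3 - <<'E'
from h import *
c=np.load('pics/w3.npz');p=c['p'];
g=cv2.GaussianBlur(cv2.cvtColor(p,cv2.COLOR_RGB2GRAY),(3,3),0)
print('dial',cv2.HoughCircles(g[165:255,270:370],cv2.HOUGH_GRADIENT,1,50,param1=100,param2=15,minRadius=28,maxRadius=38))
hsv=cv2.cvtColor(p,cv2.COLOR_RGB2HSV)
def big(m,x0,x1,y0,y1):
    z=np.zeros_like(m);z[y0:y1,x0:x1]=m[y0:y1,x0:x1];cs,_=cv2.findContours(z,cv2.RETR_EXTERNAL,cv2.CHAIN_APPROX_NONE);return np.vstack([k for k in cs if cv2.contourArea(k)>20])
dark=((p.max(2)<60)*255).astype(np.uint8)
print('knob',cv2.minEnclosingCircle(big(dark,285,355,50,125)))
wood=((hsv[...,0]>8)&(hsv[...,0]<28)&(hsv[...,1]>80)*1).astype(np.uint8)*255
W=big(wood,262,368,35,131);print('wood',cv2.minEnclosingCircle(W),W.min((0,1)),W.max((0,1)))
yel=[W[W[:,0,1]==r][:,0,0] for r in range(60,126,8)];print([(a.min(),a.max()) for a in yel if len(a)])
for v in(208,209,210):
    for u in(319.5,320.5):print(u,v,needle(c,u,v,26))
for n,u,v,z in(('knob',321,87,.184),('dial',320,209,.116),('post',320,265,.115),('blank',316,86,.109)):print(n,ray(c,u,v,z))
E
```

```text
dial [[[49.5 41.5 32.9]]]
knob ((318.749755859375, 88.38313293457031), 27.956483840942383)
wood ((314.023681640625, 85.28304290771484), 45.816402435302734) [273  42] [358 130]
[(np.int32(279), np.int32(351)), (np.int32(276), np.int32(355)), (np.int32(274), np.int32(357)), (np.int32(273), np.int32(357)), (np.int32(274), np.int32(357)), (np.int32(275), np.int32(355)), (np.int32(279), np.int32(351)), (np.int32(284), np.int32(346)), (np.int32(294), np.int32(337))]
319.5 208 (np.float64(49.859933798489244), np.float64(0.011394068984993708), np.int64(64))
320.5 208 (np.float64(52.125604319858205), np.float64(0.010644380276737643), np.int64(64))
319.5 209 (np.float64(53.63009753121638), np.float64(0.011852305866434338), np.int64(64))
320.5 209 (np.float64(56.050358940040205), np.float64(0.011132919783762107), np.int64(64))
319.5 210 (np.float64(57.11146472116166), np.float64(0.012358825278974625), np.int64(64))
320.5 210 (np.float64(59.635737569152916), np.float64(0.011670133003442289), np.int64(64))
knob [0.55571839 0.05527419 0.184     ]
dial [ 0.5894006  -0.03472672  0.116     ]
post [ 0.60832587 -0.0844136   0.115     ]
blank [0.55067504 0.05789689 0.109     ]
```

>>> {"name": "send_rows", "arguments": {"increments": [[3.0,0.1,0,0,0,0],[3.7,0,0,0,0,0],[3.0,0,0,0,0,0],[0,0,0,0,0,8.5],[0,0,0,0,0,8.5],[0,0,0,0,0,8.5],[0,0,0,0,0,8.5],[0,0,0,0,0,8.5],[0,0,0,0,0,8.5],[0,0,0,0,0,8.5],[0,0,0,0,0,0],[0,0,0,0,0,0]]}}

```text
clock: 13.55
tool_pos: [0.5562, 0.0557, 0.3013]
eef_rot: [0.901, 0.434, -0.0, -0.0]
contact_force: [-0.7, -0.1, -0.3]
gripper_width: 0.0879
finger_force: 0.0
```

Run:
```python
from h import *
from plant import state
s=state();y,M=yaw(s);d=np.array([.5557,.0560,.154])-s['tool_pos'];print(y,s['tool_pos'],100*M.T@d,s['qpos'])
```

```text
51.42263872285631 [0.55615066 0.05568046 0.30133054] [ 5.23853465e-03 -5.02463788e-02  1.47330709e+01] [ 5.53437498e-02  1.11850286e-02  1.77460845e+00 -2.06149289e-04
  1.35642564e+00  7.28689733e-01]
```

>>> {"name": "send_rows", "arguments": {"increments": [[0,-0.05,2.5,0,0,0],[0,0,3,0,0,0],[0,0,3,0,0,0],[0,0,3,0,0,0],[0,0,2,0,0,0],[0,0,1.2,0,0,0],[0,0,0,0,0,0],[0,0,0,0,0,0]]}}

```text
clock: 14.35
tool_pos: [0.5562, 0.0566, 0.1554]
eef_rot: [0.901, 0.433, 0.0, 0.0]
contact_force: [0.8, -0.3, 0.6]
gripper_width: 0.0882
finger_force: 0.0
```

>>> {"name": "send_rows", "arguments": {"increments": [[0,0,0,0,0,0],[0,0,0,0,0,0],[0,0,0,0,0,0],[0,0,0,0,0,0],[0,0,0,0,0,0],[0,0,0,0,0,0],[0,0,0,0,0,0],[0,0,0,0,0,0]], "grip": 3.2, "newtons": 15}}

```text
clock: 15.15
tool_pos: [0.5562, 0.0562, 0.1549]
eef_rot: [0.902, 0.433, 0.0, 0.001]
contact_force: [2.6, -2.9, -0.7]
gripper_width: 0.0356
finger_force: 15.0
```

>>> {"name": "send_rows", "arguments": {"increments": [[0,0,0,0,0,-3],[0,0,0,0,0,-6],[0,0,0,0,0,-6],[0,0,0,0,0,-6],[0,0,0,0,0,-6],[0,0,0,0,0,-6],[0,0,0,0,0,-6],[0,0,0,0,0,-6],[0,0,0,0,0,-6],[0,0,0,0,0,-6],[0,0,0,0,0,-3],[0,0,0,0,0,0]]}}

```text
clock: 16.35
tool_pos: [0.5558, 0.0562, 0.1547]
eef_rot: [0.564, 0.825, -0.0, 0.0]
contact_force: [2.0, -2.4, -0.6]
gripper_width: 0.0356
finger_force: 15.0
```

>>> {"name": "send_rows", "arguments": {"increments": [[0,0,0,0,0,-3],[0,0,0,0,0,-6],[0,0,0,0,0,-6],[0,0,0,0,0,-6],[0,0,0,0,0,-6],[0,0,0,0,0,-6],[0,0,0,0,0,-6],[0,0,0,0,0,-6],[0,0,0,0,0,-6],[0,0,0,0,0,-6],[0,0,0,0,0,-6],[0,0,0,0,0,-6],[0,0,0,0,0,-6],[0,0,0,0,0,0],[0,0,0,0,0,0]]}}

```text
clock: 17.85
tool_pos: [0.5556, 0.056, 0.1547]
eef_rot: [-0.053, 0.999, -0.001, 0.0]
contact_force: [1.0, -4.4, -0.6]
gripper_width: 0.0357
finger_force: 15.0
```

Run:
```python
from h import *
from plant import *
s,c,p,d=wrist('w4');y,M=yaw(s);print(s['clock'],y,s['tool_pos'],s['contact_force'])
cal=calibration('wrist')
def pix(c,X):
    q=c['camera_matrix']@(c['R']@X+c['t']);return q[:2]/q[2]
D=np.array([.5894,-.0347,.117])
print('wrist',pix(cal,D))
p,d=snapshot('scene');c=calibration('scene');u,v=pix(c,D);print('scene',u,v);np.savez('pics/s4.npz',p=p,d=d,**c)
a=p[int(v)-40:int(v)+40,int(u)-50:int(u)+50,::-1]
p2,_=snapshot('top');c=calibration('top');u,v=pix(c,D);print('top',u,v)
b=p2[int(v)-40:int(v)+40,int(u)-50:int(u)+50,::-1]
cv2.imwrite('pics/m4.png',cv2.resize(np.hstack([a,b]),None,fx=4,fy=4,interpolation=cv2.INTER_CUBIC))
```

```text
17.85 -173.88982096650224 [0.55562815 0.05599333 0.15472628] [ 1.00969737 -4.42648593 -0.5715637 ]
wrist [144.38434359 321.53729183]
scene 299.917603857712 259.48137719054375
top 321.8624637250942 228.46816866207172
```

View pics/m4.png

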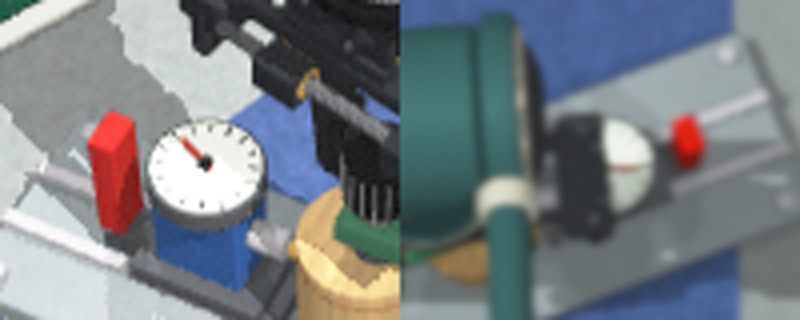

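The scene crop shows the dial unobstructed, with the hub at crop (205,162) and the needle tip at about (183,138). I'll convert that to a world angle.

Run:
```python
from h import *
c=np.load('pics/s4.npz');u0,v0=299-50,259-40
o=ray(c,u0+205/4,v0+162/4,.118);t=ray(c,u0+183/4,v0+138/4,.118);w=t-o;print(np.degrees(np.arctan2(w[1],w[0])),np.hypot(*w[:2]))
for du in(-.5,0,.5):
  for dv in (-.5,0,.5):
    a=needle(c,u0+205/4+du,v0+162/4+dv,9); cw=np.radians((110.8-a[0])%360);print(du,dv,a,cw.round(2))
```

```text
-95.7363701014252 0.019060031951628396
-0.5 -0.5 (np.float64(-90.22133499714982), np.float64(0.008138692062482378), np.int64(11)) 3.51
-0.5 0 (np.float64(-95.36999551512689), np.float64(0.009121141071596665), np.int64(11)) 3.6
-0.5 0.5 (np.float64(-99.48565113634311), np.float64(0.01016109354764226), np.int64(11)) 3.67
0 -0.5 (np.float64(-85.49891805664593), np.float64(0.008847753418752087), np.int64(11)) 3.43
0 0 (np.float64(-90.75333011381865), np.float64(0.009763256916565315), np.int64(11)) 3.52
0 0.5 (np.float64(-95.07145114019953), np.float64(0.010744997884023548), np.int64(11)) 3.59
0.5 -0.5 (np.float64(-81.50000119885263), np.float64(0.00960781329341664), np.int64(11)) 3.36
0.5 0 (np.float64(-86.72903801466731), np.float64(0.0104607385336898), np.int64(11)) 3.45
0.5 0.5 (np.float64(-91.31615920207594), np.float64(0.01045949695405471), np.int64(10)) 3.53
```

>>> {"name": "send_rows", "arguments": {"increments": [[0,0,0,0,0,-3],[0,0,0,0,0,-6],[0,0,0,0,0,-6],[0,0,0,0,0,-6],[0,0,0,0,0,-6],[0,0,0,0,0,-6],[0,0,0,0,0,-6],[0,0,0,0,0,-6],[0,0,0,0,0,0],[0,0,0,0,0,0]]}}

```text
clock: 19.0
tool_pos: [0.5558, 0.0558, 0.1548]
eef_rot: [-0.432, 0.902, -0.001, -0.0]
contact_force: [1.3, -5.0, 0.3]
gripper_width: 0.0355
finger_force: 15.0
```

```bash
cat >> h.py <<'E'
def shot(n):
    from plant import snapshot,calibration,state
    s=state();c=calibration('scene');p,d=snapshot('scene');np.savez(f'pics/{n}.npz',p=p,d=d,**c);y=yaw(s)[0]%360
    c=dict(c,p=p);print('yaw',y,'clock',s['clock'],s['contact_force']);return c,y
def dialpix(c):
    K=c['camera_matrix'];D=lambda X:(lambda q:q[:2]/q[2])(K@(c['R']@X+c['t']))
    return D
def line(c,u0,v0,r,z=.118):  # sub-pixel: redness-weighted centroid and principal axis on the dial plane
    p=c['p'].astype(float);w=np.clip(p[...,0]-np.maximum(p[...,1],p[...,2])-15,0,None)
    V,U=np.mgrid[:480,:640];k=(np.hypot(U-u0,V-v0)<r)&(w>0)
    P=np.array([ray(c,u,v,z)[:2] for u,v in zip(U[k],V[k])]);W=w[k];m=(P*W[:,None]).sum(0)/W.sum();C=((P-m)*W[:,None]).T@(P-m)
    e=np.linalg.eigh(C)[1][:,1];o=ray(c,u0,v0,z)[:2];e=e*np.sign(e@(m-o))
    f=lambda x:((110.8-np.degrees(np.arctan2(x[1],x[0])))%360).round(1)
    return f(e),f(m-o),m
E
python3 - <<'E'
from h import *
c2=np.load('pics/w2.npz');print('w2',[line(c2,320,218,75)])
c3=np.load('pics/w3.npz');print('w3',line(c3,319.8,209,26))
c4=np.load('pics/s4.npz');u0,v0=249+205/4,219+162/4;print('s4',line(c4,u0,v0,9))
S=np.load('pics/scene.npz');T=c3
c,y=shot('s5');print('s5',line(c,u0,v0,9))
E
```

```text
w2 [(np.float64(58.0), np.float64(59.1), array([ 0.59655103, -0.02436001]))]
w3 (np.float64(58.0), np.float64(56.7), array([ 0.59594925, -0.02480314]))
s4 (np.float64(205.6), np.float64(204.1), array([ 0.58878626, -0.04469292]))
yaw 231.1758956444583 clock 19.0 [ 1.26420374 -4.95388879  0.29490307]
s5 (np.float64(179.9), np.float64(178.0), array([ 0.59457057, -0.04585627]))
```

>>> {"name": "send_rows", "arguments": {"increments": [[0,0,0,0,0,3],[0,0,0,0,0,6],[0,0,0,0,0,6],[0,0,0,0,0,6],[0,0,0,0,0,6],[0,0,0,0,0,6],[0,0,0,0,0,6],[0,0,0,0,0,6],[0,0,0,0,0,6],[0,0,0,0,0,6],[0,0,0,0,0,6],[0,0,0,0,0,6],[0,0,0,0,0,6],[0,0,0,0,0,6],[0,0,0,0,0,6],[0,0,0,0,0,6],[0,0,0,0,0,3],[0,0,0,0,0,0],[0,0,0,0,0,0]]}}

```text
clock: 20.95
tool_pos: [0.5556, 0.0563, 0.1547]
eef_rot: [0.381, 0.925, -0.0, 0.0]
contact_force: [2.0, -4.7, 0.1]
gripper_width: 0.0353
finger_force: 15.0
```

Run:
```python
from h import *
u0,v0=249+205/4,219+162/4
c,y=shot('s6');print('s6',line(c,u0,v0,9))
ims=[np.load(f'pics/{n}.npz')['p'][244:276,280:320,::-1] for n in('s4','s5','s6')]
cv2.imwrite('pics/m6.png',cv2.resize(np.hstack(ims),None,fx=6,fy=6,interpolation=cv2.INTER_CUBIC))
```

```text
yaw 135.25843944478154 clock 20.95 [ 2.03252723 -4.73843948  0.14033936]
s6 (np.float64(167.8), np.float64(167.1), array([ 0.59550124, -0.0427274 ]))
```

View pics/m6.png

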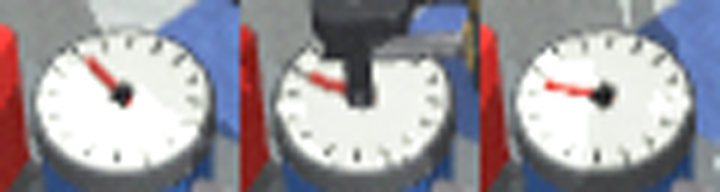

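The three crops show the needle on both flanks and near the peak. I'll fit the cosine.

Run:
```python
import numpy as np
from scipy.optimize import least_squares as L
y=np.radians([51.4,135.3,186.1,231.2]);
for n in([58.3,167.8,205.6,179.9],[58.3,167.1,204.1,178.0]):
    for f in(lambda q:np.array(n)-q[0]-85.9*np.cos(y-q[1]),lambda q:np.array(n)-q[0]-q[2]*np.cos(y-q[1])):
        r=L(f,[120,3.2,86]);print(r.x,np.degrees(r.x[1]),r.fun)
```

```text
[118.32485005   3.27858092  86.        ] 187.8488497172943 [ 2.23199614 -2.75933471  1.41516185 -0.88791206]
[119.34181387   3.29206123  83.96229327] 188.62121437393293 [ 0.5849464  -1.69486273  2.37716815 -1.26725181]
[117.0696042    3.26544268  86.        ] 187.09608363675284 [ 2.70430069 -3.09549944  1.14337651 -0.75256694]
[118.39246824   3.28298402  83.37475663] 188.10112850175173 [ 0.58653452 -1.69946426  2.38362211 -1.27069238]
```

>>> {"name": "send_rows", "arguments": {"increments": [[0,0,0,0,0,-3],[0,0,0,0,0,-6],[0,0,0,0,0,-6],[0,0,0,0,0,-6],[0,0,0,0,0,-6],[0,0,0,0,0,-6],[0,0,0,0,0,-6],[0,0,0,0,0,-6],[0,0,0,0,0,-5],[0,0,0,0,0,-3],[0,0,0,0,0,0],[0,0,0,0,0,0],[0,0,0,0,0,0]]}}

```text
clock: 22.3
tool_pos: [0.5556, 0.056, 0.1547]
eef_rot: [-0.072, 0.997, -0.001, 0.0]
contact_force: [1.4, -6.9, -0.9]
gripper_width: 0.0354
finger_force: 15.0
```

Run:
```python
from h import *
c,y=shot('s7');print('s7',line(c,249+205/4,219+162/4,9))
```

```text
yaw 188.30381582918744 clock 22.3 [ 1.3545322  -6.87984078 -0.88475342]
s7 (np.float64(205.1), np.float64(203.8), array([ 0.58881902, -0.04486986]))
```

>>> {"name": "send_rows", "arguments": {"increments": [[0,-0.1,0,0,0,0],[0,0,0,0,0,0]]}}

```text
clock: 22.55
tool_pos: [0.5556, 0.0559, 0.1547]
eef_rot: [-0.072, 0.997, 0.0, -0.0]
contact_force: [0.4, -2.6, 0.6]
gripper_width: 0.0355
finger_force: 15.0
```

>>> {"name": "send_rows", "arguments": {"increments": [[0,0,0,0,0,0],[0,0,0,0,0,0],[0,0,0,0,0,0],[0,0,0,0,0,0],[0,0,0,0,0,0],[0,0,0,0,0,0],[0,0,0,0,0,0],[0,0,0,0,0,0]], "grip": 8.8}}

```text
clock: 23.35
tool_pos: [0.5557, 0.0556, 0.1547]
eef_rot: [-0.072, 0.997, 0.0, -0.0]
contact_force: [0.6, -0.3, -1.1]
gripper_width: 0.0879
finger_force: 0.0
```

>>> {"name": "send_rows", "arguments": {"increments": [[0,0,-2,0,0,0],[0,0,-3,0,0,0],[0,0,-3,0,0,0],[0,0,-3,0,0,0],[0,0,-3,0,0,0],[0,0,0,0,0,8.5],[0,0,0,0,0,8.5],[0,0,0,0,0,8.5],[0,0,0,0,0,8.5],[0,0,0,0,0,8.5],[0,0,0,0,0,8.5],[0,0,0,0,0,8.5],[0,0,0,0,0,8.5],[0,0,0,0,0,8.5],[-3,0,0,0,0,0],[-4,0,0,0,0,0],[-4,0,0,0,0,0],[-3,0,0,0,0,0],[0,0,0,0,0,0],[0,0,0,0,0,0]]}}

```text
clock: 25.35
tool_pos: [0.6075, -0.0748, 0.2943]
eef_rot: [0.562, 0.827, 0.0, -0.001]
contact_force: [0.0, -0.3, -0.6]
gripper_width: 0.0882
finger_force: 0.0
```

Run:
```python
from h import *
s,c,p,d=wrist('w8');print(s['clock'],s['tool_pos'],yaw(s)[0])
D=dialpix(c);u,v=D(np.array([.5894,-.0347,.117]));print(u,v,D(np.array([.5557,.0562,.184])))
print(line(dict(c,p=p),u,v,24))
u,v=int(u),int(v);cv2.imwrite('pics/c8.png',cv2.resize(p[max(v-190,0):v+80,u-100:u+100,::-1],None,fx=2.2,fy=2.2,interpolation=cv2.INTER_CUBIC))
```

```text
25.35 [ 0.60750988 -0.0748214   0.29434157] 111.66835679011834
317.61614135952397 159.2885853707385 [320.63744697   2.83326539]
(np.float64(206.3), np.float64(210.3), array([ 0.58756989, -0.04530752]))
```

View pics/c8.png

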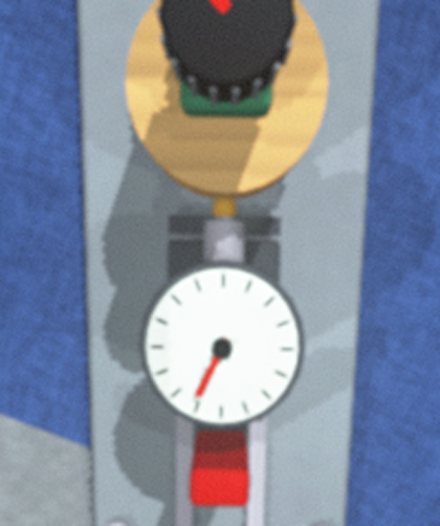

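The needle reads 206° (3.60 rad), the top of its swing. The blank's high side sits centred on the plunger, the carriage is home, and the arm is clear.

```bash
python3 -c "
from plant import *
print(close_job())"
```

```text
the job is handed in; nothing more can be done
None
```

The indicator carriage is home against its stop and the blank is turned with its high side at the plunger; the needle reads about 3.6 rad, the top of its swing. The knob is released, the arm is clear, and the job was handed in at about 25 s.

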